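Stand the fallen bottle on the scale

TASK

One of the amber medicine bottles on the packing bench has been knocked over. Stand it upright, cap up, with its whole base on the round steel pan of the scale and let go of it. Leave the two amber bottles that are standing where they are.

Things in the scene. Friction and masses are not known exactly. Their poses are not given: they have to be found in the camera images.
- fallen_bottle: closed amber bottle with a white cap, the only one lying on its side; 130 to 240 g. Body 46 mm square, 88 mm tall, pale label round its lower half; round cap 30 mm across; 120 mm tall in all. Origin: centre of its square underside; z axis runs through the cap. It lies flat on one side, axis level 23 mm above the bench, cap pointing away from the robot within 45 degrees
- pan (a point): centre of the top of the scale's pan: a flat, fixed, round steel disc 124 mm across, its top 56 mm above the bench. The white scale body below it is 200 mm (x) by 180 mm (y), 40 mm high, fixed; its middle is 18 mm from the pan's centre towards the point's -x, the display side. Site z is up
- standing_bottle_a: amber bottle with a green cap, standing upright towards the far side of the bench; to be left alone. Same size and axes as the fallen bottle: 46 mm square, 120 mm tall, origin at the centre of its underside, z up through the cap
- standing_bottle_b: amber bottle with a blue cap, standing upright towards the far side of the bench; to be left alone. Same size and axes as the fallen bottle: 46 mm square, 120 mm tall, origin at the centre of its underside, z up through the cap
Things that resemble listed ones, but are neither listed nor needed, are in the scene too. Leave any turquoise or yellow look-alike of the fallen_bottle alone.

How it is judged (in metres and radians):
At the end, for the whole second after the job is handed in: The fallen bottle stands cap up on the scale's pan, within 10 degrees of upright, its base centre within 40 mm of the pan's centre and at the pan's height (5 mm below to 8 mm above), released and at rest; both other amber bottles still stand (within 10 degrees) within 30 mm of where they were (angle between each of fallen_bottle, standing_bottle_a, standing_bottle_b's own z axis and vertical below 0.17 rad and horizontal distance between fallen_bottle and pan below 0.04 m and z of fallen_bottle in the frame of pan between -0.005 and 0.008 m and linear speed of fallen_bottle below 0.02 m/s and angular speed of fallen_bottle below 0.2 rad/s and distance of each of standing_bottle_a, standing_bottle_b from where it was at the start of the episode below 0.03 m); the robot touches nothing.
It fails at once if the standing bottle with the green cap is knocked over or pushed more than 30 mm away (distance of standing_bottle_a from where it was at the start of the episode above 0.03 m or angle between standing_bottle_a's own z axis and vertical above 0.3 rad).
It fails at once if the standing bottle with the blue cap is knocked over or pushed more than 30 mm away (distance of standing_bottle_b from where it was at the start of the episode above 0.03 m or angle between standing_bottle_b's own z axis and vertical above 0.3 rad).
It also fails if it takes over 38 s, if anything falls off the work surface, if the arm or the gripper's body presses on something with over 40 N, if the wrist force passes 120 N, or if a joint passes its speed limit or range.

ROBOT

A 6-joint arm with a two-finger parallel gripper is mounted at the origin on the work surface. World frame = base frame: x ahead of the robot, y to its left, z up, the work surface at z = 0. Lengths are in mm, angles in rad, forces in N, time in s.
With the tool pointing down it reaches from about 375 to 900 mm from the base axis. Payload 3.1 kg.
Tool frame: the origin (TCP) lies at the very end of the fingers, on their centre line; the grasp point (between the pads) lies 19 mm behind it; y points along the fingers, z is the direction in which the jaws open and shut, and the axes are right-handed (so a half turn about y gives the same grasp; the last joint's range is limited). The gripper opens to 87 mm and grips with 3 to 60 N. Pads are 19 mm wide; open, the fingers measure 117 mm over their backs; the gripper's body (75 mm by 190 mm) begins 51 mm behind the grasp point.
Start: joints at [1.119, 0.527, 1.433, -0, 1.181, -0.178], TCP at [168.352, 601.875, 222.548] pointing down, gripper open.
Joint ranges: [-3.08, 3.08], [-0.75, 2.2], [0.22, 2.44], [-1.43, 4.57], [0, 2.65], [-2.85, 2.85]. Speed limits (rad/s): [2.79, 2.79, 3.14, 3.14, 3.14, 3.14].

INTERFACE

Orientations are given as a unit quaternion [w, x, y, z].
In Python, from bench import arm gives the robot as it stands.
- The arm moves only by the tool step_arm, never from a script. Its argument "series" is a list of rows, each a list of 5 numbers: the shift along the tool's x, y, z in mm, then the turn about the tool's y in degrees, then the opening, from 0 (shut) to 1 (fully open). In form: [[x, y, z, turn, gripper], ...]. A call has 1 to 12 rows; each row is the pose to reach, as a shift and turn from the pose measured when the call began, along the tool's axes at that moment; what a row does not reach only later rows make up. A row lasts 1/12 s, in which the tool goes at most 41.7 mm and 7.16 degrees, less where a joint would pass 70% of its speed; a pose out of reach is approached as far as the arm can. A call with a gripper value outside its range is refused whole. The fingers move at their own pace and stop on an object; the grip force is fixed at half the most. Time passes only in rows, so rows that repeat a pose let the fingers close. It gives the time, the measured TCP pose, the force and the opening at its end, in the units of the state.
- arm.read_state(): the state, without advancing time (a new reading comes with each control period).
- arm.get_image(name): name is "scene" or "top"; returns a dict with "img" (480x640x3 uint8, red, green, blue), "range_z" (480x640 float32, mm along the optical axis (not along the pixel's ray), 0 where there is no reading), "vfov" (degrees; the focal length in pixels is half the picture's height over the tangent of half this angle, whatever the lens; pixels are square), "cx", "cy" (the principal point, pixels), "position" and "attitude" of the camera in the world. Camera axes: x right, y up, looking along -z (the intrinsics and any distortion apply to the point x, -y, -z); pixel columns grow to the right and rows downward; lengths in mm; the calibration is good to about 2 mm. A picture is of the moment at which its call begins.
- arm.finish_job(): hands the job in, once; it reports no verdict.
The state is a dict: "clock": time; "qpos": joint angles; "dq": joint speeds; "joint_torque": joint torques, N m; "tool_pos": TCP position; "ee_rot": TCP orientation; "contact_force": force on the tool from outside, world axes, zero at the start; "moment": the same for the moment, N m; "grip_width": opening from 0.0 (shut) to 1.0 (fully open).
Only numpy, scipy, OpenCV 4.12 (cv2) and the standard library are available. Lean on these libraries where they do the work, as an engineer would, in place of code of your own. Each camera call takes 0.05 s, during which the arm holds its last target. There are 200 camera calls.

## Working session

There is one attempt and no reset: what is moved stays moved. The work goes in short steps, Python scripts to look and compute and a tool call to move; the robot and the scene stay as the last step left them, time stands still between calls to the robot, and variables do not carry over. Pictures are saved under pics/ and viewed, about 8 in all and at most 12, crops included, and the job is handed in when it is done.

Besides the shell and the picture viewer there is one more tool, called after "Call:" by a JSON object that holds its "api" and its "payload", one argument or row to a line. step_arm: Moves the arm, as the interface text tells. Its arguments: {"type":"object","properties":{"series":{"type":"array","items":{"type":"array","items":{"type":"number"}}}},"required":["series"]}

```bash
ls; mkdir -p pics; cat > h.py <<'E'
import numpy as np,cv2
from bench import arm
from scipy.spatial.transform import Rotation as R
def q(a): return R.from_quat([a[1],a[2],a[3],a[0]])
def cam(n):
    d=arm.get_image(n); d['f']=240/np.tan(np.radians(d['vfov'])/2); return d
def pts(d,mask=None):
    z=d['range_z'];v,u=np.nonzero((z>0)&(mask if mask is not None else True)) 
    Z=z[v,u]; P=np.c_[(u-d['cx'])/d['f']*Z,-(v-d['cy'])/d['f']*Z,-Z]
    return q(d['attitude']).apply(P)+np.array(d['position']),u,v
E
python3 - <<'E'
from h import *
for n in("scene","top"):
    d=cam(n); cv2.imwrite(f'pics/{n}0.png',d['img'][:,:,::-1]); print(n,{k:v for k,v in d.items() if k not in('img','range_z')})
    np.savez(f'{n}0.npz',**d)
print(arm.read_state())
E
```

```text
pics
scene {'vfov': 42.91503778616744, 'cx': 317.75222233874445, 'cy': 234.33174255259306, 'position': array([1148.81655978, -359.01548424, 1101.90367302]), 'attitude': array([0.82546301, 0.24250429, 0.14407356, 0.48892258]), 'f': np.float64(610.6027423075179)}
top {'vfov': 56.819695171878806, 'cx': 313.6246592907633, 'cy': 239.54249483070302, 'position': array([456.76318434, -22.86787376, 757.41093177]), 'attitude': array([-0.70419793, -0.060031  ,  0.04752654,  0.70586315]), 'f': np.float64(443.6884288047355)}
{'clock': 0.1, 'qpos': array([ 1.11953647e+00,  5.28347939e-01,  1.43377859e+00, -1.33566391e-05,
        1.18137641e+00, -1.78486391e-01]), 'dq': array([ 1.05548006e-03, -2.21993958e-03, -1.23292948e-03,  4.62656599e-04,
        6.90292792e-04,  6.98700127e-05]), 'joint_torque': array([-2.27855708e-04, -4.40985131e+01, -1.77151465e+01,  6.34789257e-02,
        5.34265896e-02, -2.62996093e-05]), 'tool_pos': array([168.05435195, 601.30313191, 221.68359042]), 'ee_rot': array([-0.69989679,  0.70118386, -0.09634446,  0.09593444]), 'contact_force': array([-0.07932354,  0.32475623,  0.32039287]), 'moment': array([-0.06538766, -0.0128239 ,  0.02221983]), 'grip_width': 1.0013385943840267}
```

View pics/scene0.png

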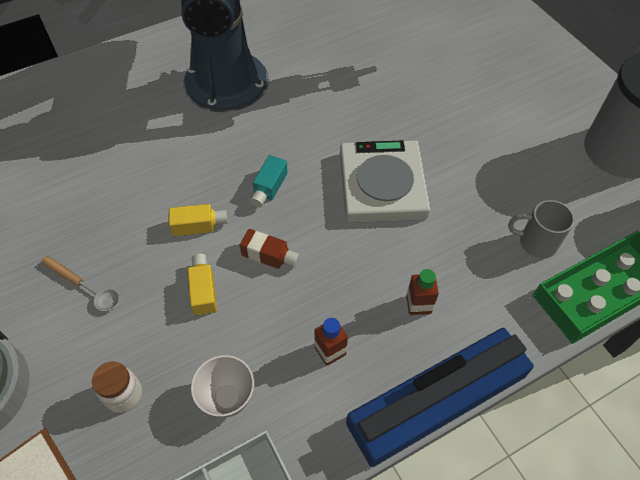

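View pics/top0.png

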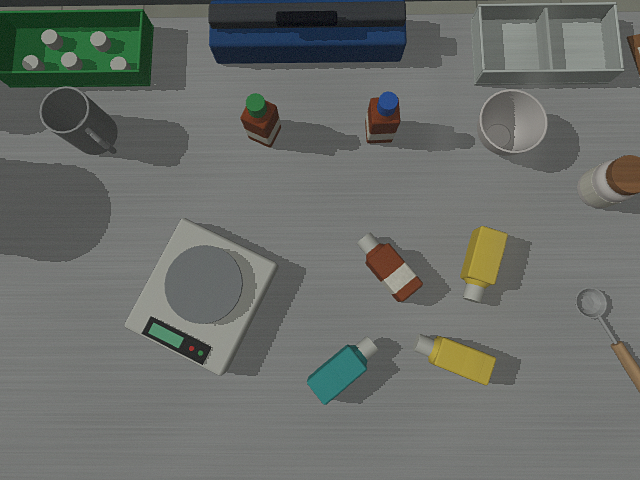

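The top view shows four lying bottles: amber with a white cap at (393,270), yellow at (485,262), yellow at (458,358), and turquoise at (340,373). Only the amber one matches the description. The standing ones are green-capped at (258,120) and blue-capped at (384,118), and the pan is at (203,284).

```bash
python3 - <<'E'
from h import *
d=dict(np.load('top0.npz')); img=d['img']
for k in('f','cx','cy'): d[k]=float(d[k])
hsv=cv2.cvtColor(img,cv2.COLOR_RGB2HSV)
P,u,v=pts(d)
F=np.full((480,640,3),np.nan);F[v,u]=P
def at(m):
    p=F[m];return p[~np.isnan(p[:,0])]
# fallen: everything above bench in ROI
roi=np.zeros((480,640),bool);roi[225:310,350:428]=1
p=at(roi);print('bench z',np.median(p[p[:,2]<10,2]));p=p[p[:,2]>32]
(c,s,a)=cv2.minAreaRect(p[:,:2].astype(np.float32));print('body top z',np.median(p[:,2]),np.percentile(p[:,2],95)); 
top=p[p[:,2]>42];(c2,s2,a2)=cv2.minAreaRect(top[:,:2].astype(np.float32));print('all',c,s,a);print('body',c2,s2,a2)
# pan
roi[:]=0;roi[220:375,125:280]=1
p=at(roi);pp=p[p[:,2]>50];print('pan',cv2.minEnclosingCircle(pp[:,:2].astype(np.float32)),np.median(pp[:,2]))
b=p[p[:,2]>30];print('scale',cv2.minAreaRect(b[:,:2].astype(np.float32)))
for n,r in(('green',(90,150,238,285)),('blue',(88,148,362,404)),('mug',(85,155,35,118))):
    roi[:]=0;roi[r[0]:r[1],r[2]:r[3]]=1;p=at(roi);p=p[p[:,2]>25];print(n,p.min(0),p.max(0))
s=dict(np.load('scene0.npz'))
for k in('f','cx','cy'): s[k]=float(s[k])
P,u,v=pts(s);m=(u>590)&(v<170)&(P[:,2]>30);print('bin',P[m].min(0),P[m].max(0),m.sum())
cv2.imwrite('pics/crop0.png',cv2.resize(img[220:320,340:440,::-1],None,fx=4,fy=4))
st=arm.read_state();r=q(st['ee_rot']).as_matrix();print('tool axes cols',r.round(3))
E
```

```text
bench z 1.190744942789138
body top z 46.6944644280631 49.02274147261822
all (526.0353393554688, -129.81155395507812) (119.96176147460938, 46.96936798095703) 39.72673416137695
body (515.2471923828125, -138.81289672851562) (91.90615844726562, 46.783199310302734) 39.911476135253906
pan ((495.2137451171875, 164.81927490234375), 62.308013916015625) 57.27089664117085
scale ((478.1338806152344, 172.72796630859375), (180.0864715576172, 200.4726104736328), 64.0204086303711)
green [737.58829294  48.83906951  25.00190179] [784.9934277  107.59017889 124.82708908]
blue [ 743.60615067 -147.87281125   25.01584141] [ 790.09933512 -100.74388333  123.63650252]
mug [715.88293887 325.72433442  25.0135043 ] [807.93076763 424.70575302 104.06059248]
bin [573.64890903 627.39629476  30.10958875] [737.42358206 733.48922732 223.89281783] 3971
tool axes cols [[ 0.963 -0.001  0.269]
 [-0.269 -0.002  0.963]
 [-0.    -1.    -0.002]]
```

View pics/crop0.png

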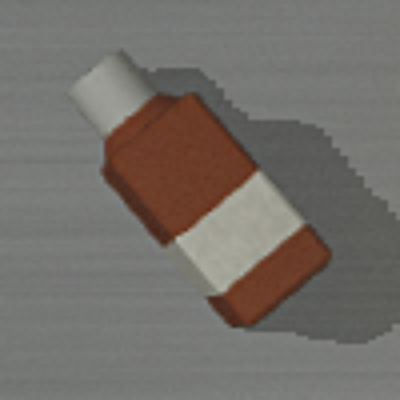

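The crop confirms it: a lying amber bottle with the label at its base end and the white cap pointing up-left. I'm moving above it now. The interface can't tilt the tool, so my plan is to grip near the cap end and pivot the bottle in the pads by pressing its base on the pan rim.

Call:
{"api": "step_arm", "payload": {
  "series": [
    [551, 62, -594, -55, 1],
    [551, 62, -594, -55, 1],
    [551, 62, -594, -55, 1],
    [551, 62, -594, -55, 1],
    [551, 62, -594, -55, 1],
    [551, 62, -594, -55, 1],
    [551, 62, -594, -55, 1],
    [551, 62, -594, -55, 1],
    [551, 62, -594, -55, 1],
    [551, 62, -594, -55, 1],
    [551, 62, -594, -55, 1],
    [551, 62, -594, -55, 1]
  ]
}}

```text
clock: 1.1
tool_pos: [384.7, 180.8, 186.3]
ee_rot: [-0.665, 0.666, 0.238, -0.239]
contact_force: [1.1, 0.9, 0.4]
grip_width: 1.004
```

```bash
cat > go.py <<'E'
import sys
from h import *
def go(x,y,z,yaw,extra=''):
    s=arm.read_state();r=q(s['ee_rot']);d=r.inv().apply(np.array([x,y,z])-s['tool_pos'])
    X=r.as_matrix()[:,0];cur=np.degrees(np.arctan2(X[1],X[0]))
    print('t',round(s['clock'],2),'pos',s['tool_pos'].round(1),'yaw',cur.round(1),'F',s['contact_force'].round(1),'g',round(s['grip_width'],3),'q',s['qpos'].round(2));print('delta',d.round(1),'turn',-((yaw-cur+180)%360-180))
if __name__=='__main__': go(*map(float,sys.argv[1:5]))
E
python3 go.py 539 -119 120 39.8
```

```text
t 1.1 pos [384.7 180.8 186.3] yaw 39.4 F [1.1 0.9 0.4] g 1.004 q [ 0.18  0.32  1.95 -0.    0.87 -2.08]
delta [ -70.9   66.7 -329.6] turn -0.40845670214383745
```

Call:
{"api": "step_arm", "payload": {
  "series": [
    [-71, 66, -330, -0.4, 1],
    [-71, 66, -330, -0.4, 1],
    [-71, 66, -330, -0.4, 1],
    [-71, 66, -330, -0.4, 1],
    [-71, 66, -330, -0.4, 1],
    [-71, 66, -330, -0.4, 1],
    [-71, 66, -330, -0.4, 1],
    [-71, 66, -330, -0.4, 1],
    [-71, 66, -330, -0.4, 1],
    [-71, 66, -330, -0.4, 1],
    [-71, 66, -330, -0.4, 1],
    [-71, 66, -330, -0.4, 1]
  ]
}}

```text
clock: 2.1
tool_pos: [537.7, -117.8, 120.4]
ee_rot: [0.665, -0.664, -0.24, 0.242]
contact_force: [-0.4, 0.8, 0.3]
grip_width: 1.003
```

```bash
python3 go.py 539 -119 5 39.8; python3 - <<'E'
from h import *
d=cam('scene');cv2.imwrite('pics/s1.png',cv2.resize(d['img'][130:370,120:440,::-1],None,fx=2.4,fy=2.4))
E
```

```text
t 2.1 pos [ 537.7 -117.8  120.4] yaw 39.8 F [-0.4  0.8  0.3] g 1.003 q [-0.42  0.57  1.71 -0.    0.86 -2.68]
delta [  0.6 115.4  -2. ] turn 0.022953631136118702
```

View pics/s1.png

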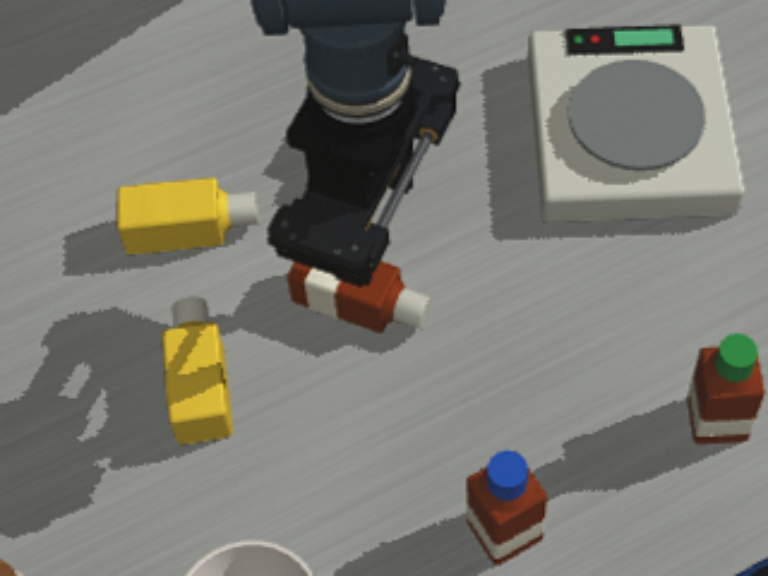

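The gripper is above the cap end of the amber body at crop pixel (350,290), with clear room on both sides. I'll descend and close.

Call:
{"api": "step_arm", "payload": {
  "series": [
    [1, 40, -2, 0, 1],
    [1, 80, -2, 0, 1],
    [1, 105, -2, 0, 1],
    [1, 115, -2, 0, 1],
    [1, 115, -2, 0, 1],
    [1, 115, -2, 0, 0],
    [1, 115, -2, 0, 0],
    [1, 115, -2, 0, 0],
    [1, 115, -2, 0, 0],
    [1, 115, -2, 0, 0],
    [1, 115, -2, 0, 0],
    [1, 115, -2, 0, 0]
  ]
}}

```text
clock: 3.15
tool_pos: [539.7, -118.7, 6.1]
ee_rot: [-0.665, 0.665, 0.24, -0.242]
contact_force: [0.0, 0.7, 0.3]
grip_width: 0.556
```

Call:
{"api": "step_arm", "payload": {
  "series": [
    [0, -20, 0, 0, 0],
    [0, -50, 0, 0, 0],
    [0, -80, 0, 0, 0],
    [0, -110, 0, 0, 0],
    [0, -125, 0, 0, 0],
    [0, -125, 0, 0, 0],
    [0, -125, 0, 0, 0]
  ]
}}

```text
clock: 3.73
tool_pos: [540.0, -118.6, 131.4]
ee_rot: [-0.664, 0.665, 0.24, -0.242]
contact_force: [0.5, 0.5, -3.5]
grip_width: 0.526
```

```bash
python3 - <<'E'
from h import *
d=cam('scene');cv2.imwrite('pics/s2.png',cv2.resize(d['img'][100:340,120:440,::-1],None,fx=2.4,fy=2.4))
E
python3 go.py 600 252 130 39.8
```

```text
t 3.78 pos [ 539.1 -118.2  130.3] yaw 39.9 F [ 0.3  0.1 -2.5] g 0.527 q [-0.42  0.56  1.7  -0.    0.89 -2.68]
delta [284.    0.  245.2] turn 0.05203796721914955
```

View pics/s2.png

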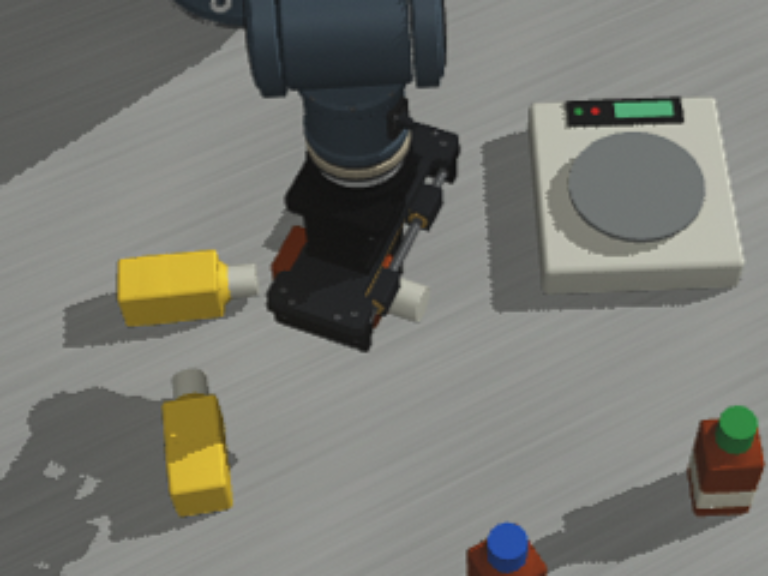

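The bottle is held (opening 0.527, about 46 mm) and still roughly level. I'll carry it to the far-left side of the pan with its base facing the pan.

Call:
{"api": "step_arm", "payload": {
  "series": [
    [36, 0, 30, 0, 0],
    [72, 0, 60, 0, 0],
    [108, 0, 90, 0, 0],
    [144, 0, 120, 0, 0],
    [180, 0, 150, 0, 0],
    [210, 0, 180, 0, 0],
    [240, 0, 205, 0, 0],
    [265, 0, 225, 0, 0],
    [285, 0, 240, 0, 0],
    [296, 10, 245, 0, 0],
    [296, 25, 245, 0, 0],
    [296, 30, 245, 0, 0]
  ]
}}

```text
clock: 4.78
tool_pos: [606.3, 260.1, 95.2]
ee_rot: [0.665, -0.664, -0.238, 0.246]
contact_force: [-0.7, -0.6, -2.7]
grip_width: 0.529
```

```bash
python3 go.py 609 259.5 57 39.8; cat > prof.py <<'E'
from h import *
# side profile: coordinates along e from pan centre, and z, of amber/white points near the plane
import sys
s=arm.read_state();X=q(s['ee_rot']).as_matrix()[:,0];e=X[:2]/np.hypot(*X[:2]);n=np.array([-e[1],e[0]])
C=np.array([495.2,164.8]);g=s['tool_pos']
for nm in('top','scene'):
    d=cam(nm);h=cv2.cvtColor(d['img'],cv2.COLOR_RGB2HSV);H,S,V=cv2.split(h)
    am=((H<14)&(S>110)&(V>40)); wh=(S<45)&(V>120)
    for lab,m in(('amber',am),('white',wh)):
        P,u,v=pts(d,m);r=P[:,:2]-g[:2];k=(abs(r@n)<30)&(abs(r@e)<110)&(P[:,2]>50)&(P[:,2]<250)
        a=r[k]@e;z=P[k,2]-g[2]
        if k.sum()>15:
            for lo in range(-110,110,10):
                b=(a>=lo)&(a<lo+10)
                if b.sum()>4: print(nm,lab,lo,b.sum(),'z-tcp',np.percentile(z[b],[5,50,95]).round(0), 'lat',np.median((r[k]@n)[b]).round(0))
    if len(sys.argv)>1 and nm in sys.argv[1]: cv2.imwrite('pics/'+sys.argv[2],d['img'][:,:,::-1])
E
python3 prof.py top t3.png
```

```text
t 4.78 pos [606.3 260.1  95.2] yaw 40.0 F [-0.7 -0.6 -2.7] g 0.529 q [ 0.24  0.73  1.43  0.    0.99 -2.03]
delta [ 2.  38.1 -2.4] turn 0.18405490227752352
top amber -80 342 z-tcp [ 0. 34. 39.] lat -3.0
top amber -70 233 z-tcp [19. 38. 40.] lat -2.0
top amber -60 10 z-tcp [30. 37. 38.] lat -8.0
top amber -40 29 z-tcp [36. 39. 83.] lat -1.0
top amber -30 244 z-tcp [22. 38. 40.] lat -3.0
top amber -20 194 z-tcp [20. 38. 40.] lat 0.0
top amber -10 26 z-tcp [37. 39. 40.] lat -1.0
top amber 0 106 z-tcp [36. 38. 39.] lat 3.0
top white -90 15 z-tcp [-41. -38. -37.] lat 4.0
top white -60 183 z-tcp [36. 38. 40.] lat 1.0
top white -50 204 z-tcp [36. 38. 40.] lat 0.0
top white -40 162 z-tcp [36. 38. 40.] lat 1.0
scene amber -80 88 z-tcp [ 2. 33. 38.] lat -19.0
scene amber -70 138 z-tcp [ 2. 34. 38.] lat -19.0
scene white -90 9 z-tcp [-41. -38. -38.] lat 8.0
scene white -60 89 z-tcp [30. 35. 38.] lat -6.0
scene white -50 83 z-tcp [ 2. 36. 38.] lat -9.0
scene white 40 8 z-tcp [21. 24. 28.] lat -5.0
```

View pics/t3.png

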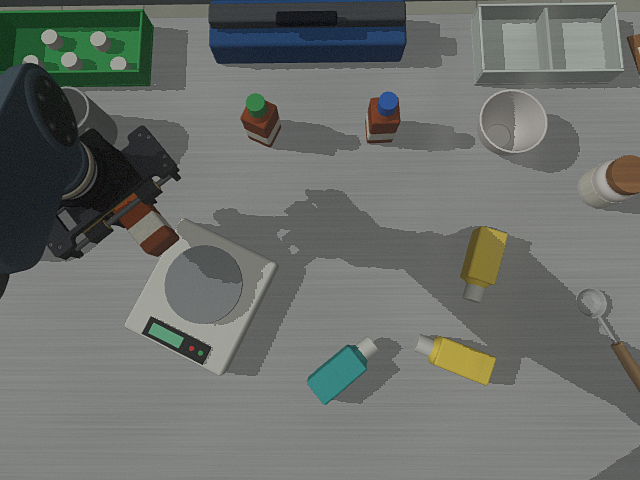

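The bottle is level in the grip with no droop, its base end at (165,240) facing the pan rim and about 7 mm outside it. I'll press the base on the rim below the axis and start the pivot arc.

Call:
{"api": "step_arm", "payload": {
  "series": [
    [0, 20, -2, 0, 0],
    [0, 37, -2, 0, 0],
    [-4, 38, -2, 0, 0],
    [-8, 38, -2, 0, 0],
    [-11, 38, -2, 0, 0],
    [-13, 32, -2, 0, 0],
    [-16, 26, -2, 0, 0],
    [-19, 20, -2, 0, 0],
    [-23, 14, -2, 0, 0],
    [-27, 9, -2, 0, 0],
    [-31, 4, -2, 0, 0],
    [-31, 4, -2, 0, 0]
  ]
}}

```text
clock: 5.88
tool_pos: [587.2, 237.4, 96.4]
ee_rot: [0.665, -0.665, -0.24, 0.241]
contact_force: [3.1, 1.8, 4.6]
grip_width: 0.528
```

```bash
python3 go.py 609 259.5 57 39.8;python3 prof.py | grep top
```

```text
t 5.88 pos [587.2 237.4  96.4] yaw 39.8 F [3.1 1.8 4.6] g 0.528 q [ 0.21  0.69  1.51  0.    0.94 -2.06]
delta [31.  39.4  3. ] turn -0.02709003408637045
top amber -80 120 z-tcp [-0.  3.  6.] lat 1.0
top amber -70 223 z-tcp [ 3.  7. 10.] lat -1.0
top amber -60 11 z-tcp [-24. -15.  -8.] lat -22.0
top amber -40 121 z-tcp [21. 23. 26.] lat -1.0
top amber -30 268 z-tcp [22. 27. 32.] lat -2.0
top amber -20 193 z-tcp [ 9. 31. 34.] lat 1.0
top amber -10 97 z-tcp [36. 38. 40.] lat 2.0
top amber 0 25 z-tcp [37. 38. 40.] lat 2.0
top white -110 5 z-tcp [-42. -40. -39.] lat -7.0
top white -100 5 z-tcp [-41. -39. -37.] lat -0.0
top white -70 11 z-tcp [-41. -39.  11.] lat 20.0
top white -60 224 z-tcp [10. 12. 16.] lat 1.0
top white -50 228 z-tcp [14. 17. 20.] lat 2.0
top white -40 95 z-tcp [18. 21. 23.] lat -0.0
```

The pivot works: the bottle is now at about 26° with only a few newtons of force. I'll continue the arc.

Call:
{"api": "step_arm", "payload": {
  "series": [
    [-7, 1, 0, 0, 0],
    [-12, -3, 0, 0, 0],
    [-18, -6, 0, 0, 0],
    [-24, -9, 0, 0, 0],
    [-30, -12, 0, 0, 0],
    [-36, -14, 0, 0, 0],
    [-42, -15, 0, 0, 0],
    [-49, -16, 0, 0, 0],
    [-55, -16, 0, 0, 0],
    [-62, -16, 0, 0, 0],
    [-62, -16, 0, 0, 0]
  ]
}}

```text
clock: 6.9
tool_pos: [537.6, 196.7, 112.0]
ee_rot: [0.665, -0.665, -0.238, 0.243]
contact_force: [-0.6, 0.1, -3.1]
grip_width: 0.526
```

```bash
python3 go.py 609 259.5 57 39.8;python3 prof.py scene s4.png
```

```text
t 6.9 pos [537.6 196.7 112. ] yaw 39.8 F [-0.6  0.1 -3.1] g 0.526 q [ 0.16  0.61  1.66 -0.    0.88 -2.11]
delta [95.4 54.5  2.4] turn -0.01483750476768364
top amber -80 125 z-tcp [0. 3. 6.] lat -1.0
top amber -70 232 z-tcp [ 3.  7. 10.] lat -1.0
top amber -60 14 z-tcp [-28. -19.  -3.] lat -22.0
top amber -40 133 z-tcp [21. 23. 25.] lat -0.0
top amber -30 273 z-tcp [23. 27. 31.] lat -1.0
top amber -20 91 z-tcp [-0. 30. 32.] lat 1.0
top amber -10 104 z-tcp [34. 37. 38.] lat 2.0
top white -110 62 z-tcp [-56. -55. -53.] lat 8.0
top white -100 58 z-tcp [-57. -55. -53.] lat 10.0
top white -90 45 z-tcp [-56. -55. -53.] lat 14.0
top white -80 33 z-tcp [-56. -55. -53.] lat 17.0
top white -70 36 z-tcp [-57. -55. -37.] lat 18.0
top white -60 230 z-tcp [ 9. 12. 15.] lat 1.0
top white -50 246 z-tcp [14. 17. 20.] lat 0.0
top white -40 111 z-tcp [-55.  20.  23.] lat -2.0
top white -10 13 z-tcp [-56. -55. -52.] lat -21.0
scene amber -80 17 z-tcp [-2.  1.  3.] lat -4.0
scene amber -70 93 z-tcp [-9.  4.  8.] lat -10.0
scene amber -60 52 z-tcp [-32. -11.  10.] lat -25.0
scene amber -50 16 z-tcp [-27. -25. -15.] lat -25.0
scene white -60 38 z-tcp [ 6. 10. 13.] lat -9.0
scene white 30 16 z-tcp [34. 40. 45.] lat -3.0
scene white 40 49 z-tcp [22. 30. 37.] lat -3.0
```

View pics/s4.png

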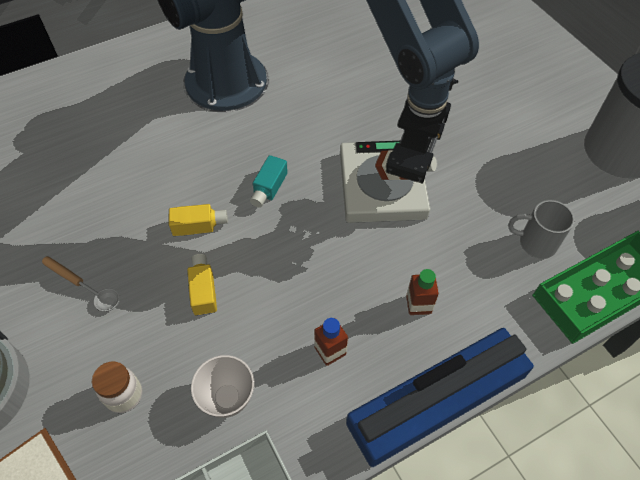

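The base slipped over the rim at about 26° because the arm's compliance let it ride up, and the bottle is still held safely above the pan. I'll back out and resume with a lower, firmer path.

Call:
{"api": "step_arm", "payload": {
  "series": [
    [38, 0, 2, 0, 0],
    [77, 0, 2, 0, 0],
    [80, 15, 2, 0, 0],
    [80, 29, 2, 0, 0],
    [72, 29, 2, 0, 0],
    [65, 29, 2, 0, 0],
    [62, 25, 2, 0, 0],
    [57, 20, 2, 0, 0],
    [52, 16, 2, 0, 0],
    [47, 13, 2, 0, 0],
    [47, 13, 2, 0, 0]
  ]
}}

```text
clock: 7.92
tool_pos: [577.5, 230.2, 102.1]
ee_rot: [0.666, -0.665, -0.243, 0.237]
contact_force: [4.3, 4.4, 0.9]
grip_width: 0.527
```

```bash
cat > ang.py <<'E'
from h import *
s=arm.read_state();X=q(s['ee_rot']).as_matrix()[:,0];e=X[:2]/np.hypot(*X[:2]);n=np.array([-e[1],e[0]]);g=s['tool_pos'];C=np.array([495.2,164.8])
d=cam('top');H,S,V=cv2.split(cv2.cvtColor(d['img'],cv2.COLOR_RGB2HSV))
P,u,v=pts(d,((H<14)&(S>110)&(V>40))|((S<45)&(V>120)))
r=P[:,:2]-g[:2];a=r@e;z=P[:,2]-g[2];k=(abs(r@n)<18)&(a>-95)&(a<0)&(z>-45)&(z<42)&(P[:,2]>62)
# fit top side line with RANSAC-ish Huber line
l=cv2.fitLine(np.c_[a[k],z[k]].astype(np.float32),cv2.DIST_HUBER,0,.01,.01).ravel()
print('pts',k.sum(),'angle',np.degrees(np.arctan2(l[1],l[0])).round(1),'a range',np.percentile(a[k],[1,99]).round(0),'z',np.percentile(z[k],[1,99]).round(0))
print('t',s['clock'].__round__(2),'a_tcp',((g[:2]-C)@e).round(1),'lat',((g[:2]-C)@n).round(1),'z',g[2].round(1),'F along,lat,z',(s['contact_force'][:2]@e).round(1),(s['contact_force'][:2]@n).round(1),s['contact_force'][2].round(1),'g',round(s['grip_width'],3))
E
python3 ang.py; python3 prof.py | grep top
```

```text
pts 1164 angle 41.3 a range [-66.  -1.] z [-17.  39.]
t 7.92 a_tcp 105.1 lat -2.2 z 102.1 F along,lat,z 6.1 0.7 0.9 g 0.527
top amber -70 154 z-tcp [-18. -14. -10.] lat -0.0
top amber -60 131 z-tcp [-13.  -9.  -6.] lat -0.0
top amber -50 7 z-tcp [-36. -29. -21.] lat -22.0
top amber -40 97 z-tcp [ 3. 14. 16.] lat -0.0
top amber -30 293 z-tcp [14. 19. 26.] lat -1.0
top amber -20 190 z-tcp [15. 27. 30.] lat 0.0
top amber -10 116 z-tcp [36. 38. 40.] lat 2.0
top white -110 7 z-tcp [-47. -45. -44.] lat -15.0
top white -100 8 z-tcp [-47. -45. -44.] lat -4.0
top white -70 7 z-tcp [-46. -45. -43.] lat 15.0
top white -60 106 z-tcp [-7. -4. -1.] lat 1.0
top white -50 225 z-tcp [-2.  2.  8.] lat 2.0
top white -40 136 z-tcp [ 6.  9. 12.] lat 2.0
```

It's now at 41° with the contact held. I'll continue with a little more downward bias.

Call:
{"api": "step_arm", "payload": {
  "series": [
    [-2, 5, 1, 0, 0],
    [-6, 4, 1, 0, 0],
    [-11, 1, 1, 0, 0],
    [-15, -1, 1, 0, 0],
    [-20, -3, 1, 0, 0],
    [-25, -4, 1, 0, 0],
    [-25, -4, 1, 0, 0]
  ]
}}

```text
clock: 8.65
tool_pos: [562.5, 216.8, 109.7]
ee_rot: [0.666, -0.665, -0.247, 0.232]
contact_force: [4.4, 5.2, 7.7]
grip_width: 0.526
```

```bash
python3 ang.py; python3 prof.py | grep top
```

```text
pts 660 angle 60.1 a range [-49.  -4.] z [-36.  39.]
t 8.65 a_tcp 85.0 lat -2.8 z 109.7 F along,lat,z 6.8 1.2 7.7 g 0.526
top amber -50 203 z-tcp [-35. -29. -23.] lat -0.0
top amber -40 6 z-tcp [-38. -33. -31.] lat -22.0
top amber -30 281 z-tcp [ 3. 10. 18.] lat -1.0
top amber -20 168 z-tcp [ 8. 21. 26.] lat 1.0
top amber -10 105 z-tcp [36. 37. 39.] lat 3.0
top white -110 9 z-tcp [-54. -53. -51.] lat -22.0
top white -100 8 z-tcp [-54. -53. -51.] lat -21.0
top white -90 8 z-tcp [-53. -52. -51.] lat -26.0
top white -80 9 z-tcp [-54. -54. -52.] lat -10.0
top white -60 6 z-tcp [-55. -53. -51.] lat 13.0
top white -50 25 z-tcp [-53. -49. -18.] lat 19.0
top white -40 28 z-tcp [-40.  -8.   2.] lat 19.0
top white -30 18 z-tcp [-2.  1.  3.] lat 6.0
```

Call:
{"api": "step_arm", "payload": {
  "series": [
    [-5, 4, 1, 0, 0],
    [-9, 3, 1, 0, 0],
    [-14, 3, 1, 0, 0],
    [-19, 2, 1, 0, 0],
    [-24, 2, 1, 0, 0],
    [-29, 2, 1, 0, 0],
    [-29, 2, 1, 0, 0]
  ]
}}

```text
clock: 9.38
tool_pos: [542.8, 200.6, 111.6]
ee_rot: [0.666, -0.665, -0.25, 0.227]
contact_force: [0.3, 3.8, 15.5]
grip_width: 0.521
```

```bash
python3 ang.py; python3 prof.py scene s5.png| grep -v white; python3 -c "
import cv2;i=cv2.imread('pics/s5.png');cv2.imwrite('pics/s5c.png',cv2.resize(i[90:240,310:490],None,fx=4,fy=4))"
```

```text
pts 334 angle 78.9 a range [-28.  -7.] z [-44.  40.]
t 9.38 a_tcp 59.5 lat -2.7 z 111.6 F along,lat,z 2.7 2.8 15.5 g 0.521
top amber -30 138 z-tcp [-44. -36.  85.] lat -1.0
top amber -20 211 z-tcp [-1. 11. 37.] lat 3.0
top amber -10 58 z-tcp [35. 37. 40.] lat 1.0
scene amber -30 11 z-tcp [-47. -42. -34.] lat -24.0
scene amber -20 21 z-tcp [-49. -42. -37.] lat -23.0
scene amber -10 20 z-tcp [-50. -44. -38.] lat -25.0
scene amber 0 19 z-tcp [-54. -45. -38.] lat -23.0
scene amber 10 17 z-tcp [-50. -46. -10.] lat -24.0
scene amber 20 6 z-tcp [-13.  25.  28.] lat -22.0
```

View pics/s5c.png

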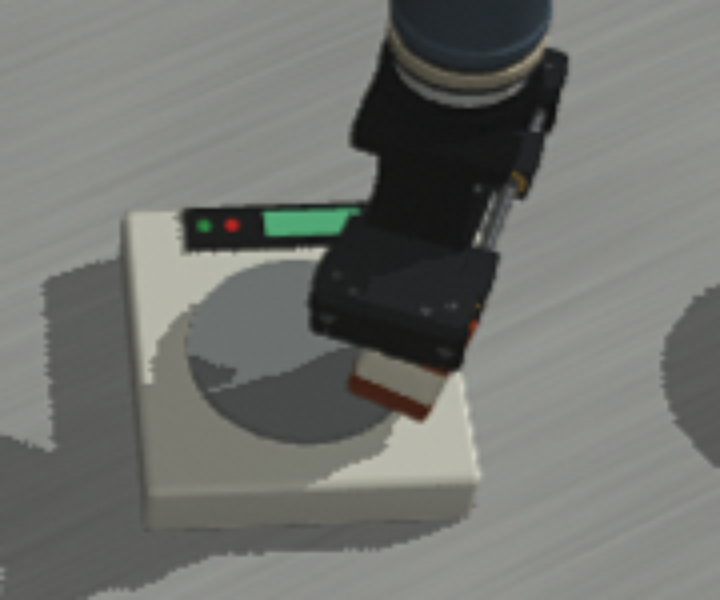

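It's at about 79° with the base face on the rim. Sliding inward over the rim with light down-pressure should level the base and bring it to the pan's centre.

Call:
{"api": "step_arm", "payload": {
  "series": [
    [-5, 1, 0, 0, 0],
    [-10, 1, 1, 0, 0],
    [-16, 1, 2, 0, 0],
    [-22, 1, 2, 0, 0],
    [-28, 1, 3, 0, 0],
    [-34, 1, 3, 0, 0],
    [-40, 1, 3, 0, 0],
    [-46, 1, 3, 0, 0],
    [-52, 1, 3, 0, 0],
    [-58, 2, 3, 0, 0],
    [-58, 3, 3, 0, 0],
    [-58, 3, 3, 0, 0]
  ]
}}

```text
clock: 10.53
tool_pos: [499.5, 166.5, 110.2]
ee_rot: [0.666, -0.665, -0.253, 0.224]
contact_force: [2.4, 3.1, 24.4]
grip_width: 0.526
```

```bash
python3 ang.py; python3 prof.py scene s6.png| grep -v white; python3 -c "
import cv2;i=cv2.imread('pics/s6.png');cv2.imwrite('pics/s6c.png',cv2.resize(i[90:240,310:490],None,fx=4,fy=4))"
```

```text
pts 31 angle -88.0 a range [-17. -15.] z [31. 35.]
t 10.53 a_tcp 4.4 lat -1.4 z 110.2 F along,lat,z 3.8 0.8 24.4 g 0.526
top amber -30 5 z-tcp [84. 86. 87.] lat -15.0
top amber -20 38 z-tcp [32. 33. 35.] lat 4.0
scene amber -10 9 z-tcp [-49. -41. -37.] lat -26.0
scene amber 0 20 z-tcp [-50. -42. -35.] lat -24.0
scene amber 10 19 z-tcp [-48. -42. -34.] lat -24.0
scene amber 20 78 z-tcp [-43.  18.  32.] lat -23.0
scene amber 30 86 z-tcp [-44.   2.  21.] lat -10.0
```

View pics/s6c.png

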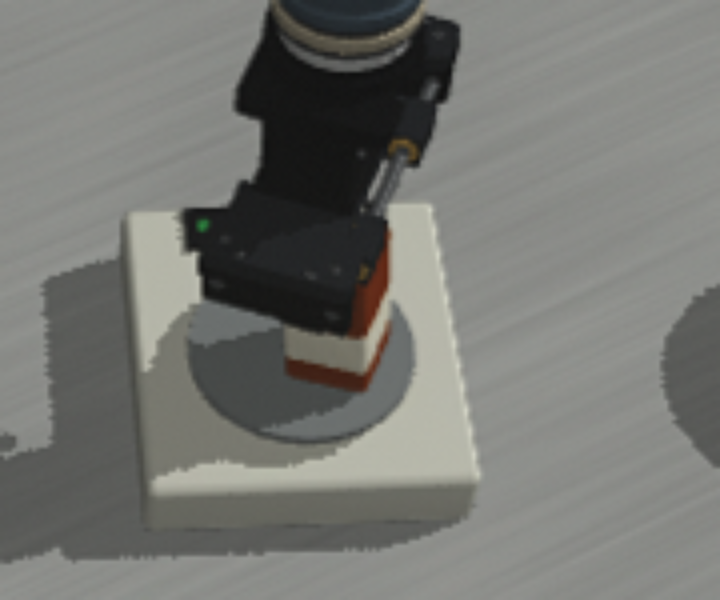

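The bottle looks upright in the middle of the pan, with its base around crop pixel (330,360). I'll relieve the pressing force and check its tilt before letting go.

Call:
{"api": "step_arm", "payload": {
  "series": [
    [0, 0, 0, 0, 0],
    [0, -1, 0, 0, 0],
    [0, -1, 0, 0, 0]
  ]
}}

```text
clock: 10.93
tool_pos: [496.5, 165.7, 110.4]
ee_rot: [0.666, -0.665, -0.251, 0.227]
contact_force: [-1.4, -1.1, 5.9]
grip_width: 0.528
```

```bash
python3 ang.py; python3 - <<'E'
from h import *
s=arm.read_state();X=q(s['ee_rot']).as_matrix()[:,0];e=X[:2]/np.hypot(*X[:2]);n=np.array([-e[1],e[0]]);C=np.array([495.2,164.8])
d=cam('scene');H,S,V=cv2.split(cv2.cvtColor(d['img'],cv2.COLOR_RGB2HSV))
P,u,v=pts(d,(((H<14)&(S>110)&(V>30)))|((S<60)&(V>90)));r=P[:,:2]-C;a=r@e;b=r@n;z=P[:,2]
k=(abs(a)<60)&(abs(b)<60)&(z>62)&(z<190)
for lo in range(60,150,10):
    m=k&(z>=lo)&(z<lo+10)
    if m.sum()>5: print(lo,m.sum(),'a max',np.percentile(a[m],97).round(1),'b min',np.percentile(b[m],3).round(1))
E
```

```text
pts 38 angle 88.0 a range [-16. -15.] z [31. 36.]
t 10.93 a_tcp 1.6 lat -0.1 z 110.4 F along,lat,z -1.8 0.1 5.9 g 0.528
60 47 a max 39.3 b min -26.9
70 60 a max 39.3 b min -27.0
80 79 a max 37.9 b min -27.4
90 81 a max 37.3 b min -26.9
100 28 a max 36.2 b min -27.2
110 33 a max 34.9 b min -25.3
120 27 a max 33.3 b min -25.8
130 28 a max 32.2 b min -24.3
140 11 a max 31.3 b min -25.6
```

It's over-rotated by about 6°, with the top leaning inward. The base centre is about 16 mm from the pan's centre, with the whole base on the pan. I'll nudge outward with some press to square it.

Call:
{"api": "step_arm", "payload": {
  "series": [
    [3, 2, 0, 0, 0],
    [6, 4, 0, 0, 0],
    [8, 5, 0, 0, 0],
    [8, 5, 0, 0, 0],
    [8, 5, 0, 0, 0],
    [8, 0, 0, 0, 0],
    [8, 0, 0, 0, 0]
  ]
}}

```text
clock: 11.62
tool_pos: [501.1, 170.5, 110.2]
ee_rot: [0.666, -0.665, -0.25, 0.228]
contact_force: [-0.5, -0.6, -2.2]
grip_width: 0.527
```

```bash
python3 ang.py; cat > tilt.py <<'E'
from h import *
s=arm.read_state();X=q(s['ee_rot']).as_matrix()[:,0];e=X[:2]/np.hypot(*X[:2]);n=np.array([-e[1],e[0]]);C=np.array([495.2,164.8])
d=cam('scene');H,S,V=cv2.split(cv2.cvtColor(d['img'],cv2.COLOR_RGB2HSV))
P,u,v=pts(d,(((H<14)&(S>110)&(V>30)))|((S<60)&(V>90)));r=P[:,:2]-C;a=r@e;b=r@n;z=P[:,2]
k=(abs(a)<60)&(abs(b)<60)&(z>62)&(z<190)
for lo in range(60,180,10):
    m=k&(z>=lo)&(z<lo+10)
    if m.sum()>5: print(lo,m.sum(),'a',np.percentile(a[m],[3,97]).round(1),'b',np.percentile(b[m],[3,97]).round(1))
E
python3 tilt.py
```

```text
pts 74 angle 89.3 a range [-15. -13.] z [-44.  38.]
t 11.62 a_tcp 8.2 lat 0.6 z 110.2 F along,lat,z -0.8 -0.1 -2.2 g 0.527
60 46 a [-1.1 39.2] b [-25.7 -13.1]
70 54 a [-2.8 38.3] b [-26.6 -20. ]
80 67 a [-3.9 39.6] b [-26.6   7.4]
90 72 a [-3.2 39.5] b [-26.9  -4.6]
100 19 a [24.3 39.4] b [-26.4  10. ]
110 18 a [33.7 39.6] b [-24.7  14.4]
120 23 a [34.7 39.7] b [-23.   15.1]
130 18 a [34.  39.5] b [-23.9  19.1]
140 20 a [33.5 39.6] b [-23.9  18.9]
170 7 a [25.7 28.1] b [-1.2  8.5]
```

The sides are now vertical within a degree. I'll settle it slightly, open, and retreat straight up.

Call:
{"api": "step_arm", "payload": {
  "series": [
    [0, 1, 0, 0, 0],
    [0, 2, 0, 0, 0],
    [0, 2, 0, 0, 0],
    [0, 1, 0, 0, 0.56],
    [0, 1, 0, 0, 0.6],
    [0, 1, 0, 0, 0.7],
    [0, 1, 0, 0, 0.85],
    [0, 1, 0, 0, 1],
    [0, 1, 0, 0, 1],
    [0, 1, 0, 0, 1],
    [0, 1, 0, 0, 1]
  ]
}}

```text
clock: 12.63
tool_pos: [501.0, 170.5, 108.3]
ee_rot: [0.666, -0.665, -0.249, 0.228]
contact_force: [0.2, 0.8, -0.3]
grip_width: 0.953
```

```bash
python3 ang.py; python3 tilt.py
```

```text
pts 91 angle 89.1 a range [-16. -13.] z [-45.  38.]
t 12.63 a_tcp 8.1 lat 0.8 z 108.3 F along,lat,z 0.7 0.5 -0.3 g 0.953
60 48 a [-2.7 38.9] b [-25.9 -15. ]
70 43 a [-0.1 38.9] b [-25.8   8.3]
80 41 a [16.4 39.2] b [-25.9   9.4]
90 35 a [17.5 39.2] b [-26.7  11.7]
100 19 a [18.9 39.1] b [-37.3  13.7]
110 16 a [33.9 38.8] b [-23.9  16.2]
120 17 a [36.2 39.2] b [-24.   14.4]
130 16 a [35.9 39. ] b [-20.1  17.1]
140 27 a [32.3 38.7] b [-7.6 21.2]
170 14 a [25.2 28.2] b [-11.8   8.2]
```

Released and standing. I'm going straight up, then away.

Call:
{"api": "step_arm", "payload": {
  "series": [
    [0, -10, 0, 0, 1],
    [0, -30, 0, 0, 1],
    [0, -60, 0, 0, 1],
    [0, -95, 0, 0, 1],
    [0, -130, 0, 0, 1],
    [0, -150, 0, 0, 1],
    [-40, -150, 0, 0, 1],
    [-70, -150, 40, 0, 1],
    [-70, -150, 80, 0, 1],
    [-70, -150, 120, 0, 1],
    [-70, -150, 120, 0, 1],
    [-70, -150, 120, 0, 1]
  ]
}}

```text
clock: 13.73
tool_pos: [364.7, 218.0, 256.0]
ee_rot: [0.666, -0.664, -0.251, 0.229]
contact_force: [-0.5, -0.7, -0.2]
grip_width: 1.001
```

```bash
python3 - <<'E'
from h import *
C=np.array([495.2,164.8])
for n in('top','scene'):
    d=cam(n);cv2.imwrite(f'pics/{n}9.png',d['img'][:,:,::-1])
    P,u,v=pts(d);k=(np.hypot(*(P[:,:2]-C).T)<60)
    hi=P[k&(P[:,2]>160)&(P[:,2]<190)];print(n,'cap top',np.median(hi,0).round(1),len(hi))
    bd=P[k&(P[:,2]>75)&(P[:,2]<140)];print('body box',cv2.minAreaRect(bd[:,:2].astype(np.float32)))
    if n=='top':
        F=np.full((480,640,3),np.nan);F[v,u]=P
        for nm,r in(('green',(90,150,238,285)),('blue',(88,148,362,404))):
            p=F[r[0]:r[1],r[2]:r[3]].reshape(-1,3);p=p[p[:,2]>25];print(nm,p.min(0).round(1),p.max(0).round(1))
s=arm.read_state();print(s['clock'],s['tool_pos'],s['dq'].round(3),s['contact_force'].round(1))
E
```

```text
top cap top [505.9 173.3 176.9] 476
body box ((504.4896545410156, 160.35960388183594), (31.00727081298828, 61.66320037841797), 84.09001922607422)
green [737.8  48.9  25.2] [785.5 107.2 124.3]
blue [ 743.5 -147.5   25.1] [ 790.2 -100.5  123.6]
scene cap top [511.5 171.8 173.7] 201
body box ((510.35797119140625, 171.27780151367188), (47.68635940551758, 46.162628173828125), 40.039791107177734)
13.8333 [367.41794929 216.84016407 256.03086176] [-0.028  0.016 -0.011  0.001 -0.002  0.002] [-0.1 -1.   0.5]
```

View pics/scene9.png

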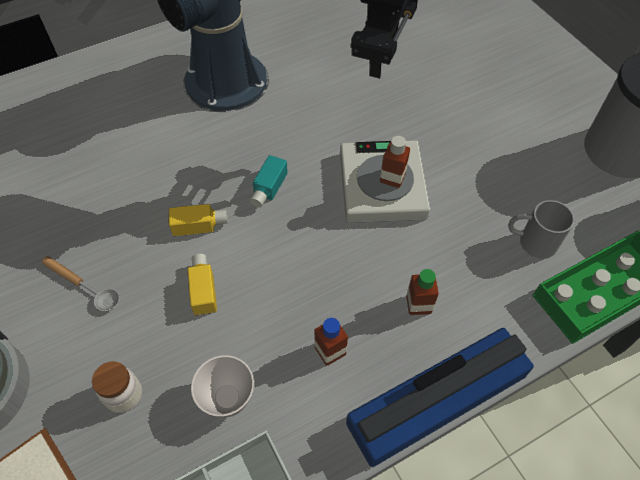

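The picture shows the bottle upright on the pan at (396,162) and the green- and blue-capped bottles in their places. The cap top is at 177 mm, as it should be for a 120 mm bottle on a 56 mm pan. I'm handing it in.

```bash
python3 -c "
from bench import arm
print(arm.finish_job())"
```

```text
the job is handed in; nothing more can be done
None
```

The fallen amber bottle now stands cap up on the scale's pan, released, and I handed the job in at about 14 s of the 38 s allowed. I gripped it near the cap and pivoted it upright in the pads by pressing its base on the pan rim. I then slid it inward, squared it up and let go.

**What went wrong on the way:** the first pivot slipped over the rim at about 26°, and the bottle stayed in the grip. I repeated the arc lower and firmer. It then over-rotated by about 6°, which I corrected before releasing it.

**Last checks:**
- **Fallen bottle:** its sides are vertical to within about 1°, and the cap top is at 177 mm, as expected for a bottle resting on the pan. The base centre is about 16 mm from the pan's centre, so the whole base is on the pan.
- **Standing bottles:** the green- and blue-capped bottles measured within about 1 mm of where they started.
- **Robot:** the arm is clear of everything.

**One disagreement:** the top camera's body outline was partly hidden, so its rectangle was not usable. I took the bottle's position from the scene camera and the cap instead. Those two differ by about 6 mm, well inside the 40 mm limit.

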